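# Set a stand's levelling foot onto its bearing plate

### The arm

A 7-joint arm with a two-finger parallel gripper is mounted at the origin on the work surface. World frame = base frame: x ahead of the robot, y to its left, z up, the work surface at z = 0. Lengths are in mm, angles in rad, forces in N, time in s.
With the tool pointing down it reaches from about 400 to 875 mm from the base axis. Payload 4.4 kg.
Tool frame: the origin (TCP) lies at the very end of the fingers, on their centre line; the grasp point (between the pads) lies 19 mm behind it; z points along the fingers, y is the direction in which the jaws open and shut (so a half turn about z gives the same grasp; the last joint's range is limited). The gripper opens to 85 mm and grips with 20 to 120 N. Pads are 22 mm wide; open, the fingers measure 114 mm over their backs; the gripper's body (76 mm by 85 mm) begins 54 mm behind the grasp point. The pads swing forward as they close: fully open they stand 13 mm farther back than shut.
Start: joints at [-1.167, 0.628, 0.038, 1.517, -0.027, 0.996, -0.02], TCP at [294.239, 579.604, 208.913] pointing down, gripper open.
Joint ranges: [-3.06, 3.06], [-0.37, 2.12], [-1.25, 1.32], [0.18, 2.47], [-1.1, 4.24], [0.23, 1.98], [-2.94, 2.94]. Speed limits (rad/s): [2.57, 2.57, 3.14, 3.14, 3.14, 3.14, 3.14].

### API

Orientations are given as [roll, pitch, yaw] about the fixed x, y, z axes, in that order (R = Rz(yaw) Ry(pitch) Rx(roll)).
In Python, from cell import read_state, get_image, calibration, finish_job gives the robot as it stands. The module is installed in compiled form; this text tells all that it offers.
- The arm moves only by the tool apply_moves, never from a script. Its argument "increments" is a list of rows, each an object of numbers: "tx", "ty", "tz": the shift along the world's x, y, z in m; "rx", "ry", "rz": the turn, a rotation vector about the world's x, y, z in units of 5 degrees (1.0 is 5 degrees); "claw": the finger opening in m, from 0 to 0.0854. In form: [{"tx": .., "ty": .., "tz": .., "rx": .., "ry": .., "rz": .., "claw": ..}, ...]. A call has 1 to 12 rows; each row is the pose to reach, as a shift and turn from the pose commanded when the call began; what a row does not reach only later rows make up. A row lasts 1/10 s, in which the tool goes at most 50 mm and 8.59 degrees, less where a joint would pass 70% of its speed; a pose out of reach is approached as far as the arm can. A call with a gripper value outside its range is refused whole. The fingers move at their own pace and stop on an object; the grip force is fixed at half the most. Time passes only in rows, so rows that repeat a pose let the fingers close. It gives the time, the measured TCP pose, the force and the opening at its end, in the units of the state.
- read_state(): the state, without advancing time (a new reading comes with each control period).
- get_image(name): name is "side" or "top" or "wrist"; returns the picture (480x640x3 uint8, red, green, blue); there is no depth.
- calibration(name): a dict with "camera_matrix" (3x3 intrinsics, pixels), "origin" and "attitude" of the camera in the world. Camera axes: x right, y up, looking along -z (the intrinsics and any distortion apply to the point x, -y, -z); pixel columns grow to the right and rows downward; lengths in mm; the calibration is good to about 2 mm. The wrist camera is an equidistant fisheye: a pixel r from the principal point sees the ray r / f radians off the axis. A picture is of the moment at which its call begins: read the wrist's pose just before it. calibration takes no time and is no camera call; for the wrist camera it gives the pose at the moment of the call.
- finish_job(): hands the job in, once; it reports no verdict.
The state is a dict: "clock": time; "qpos": joint angles; "qd": joint speeds; "tau": joint torques, N m; "eef_pos": TCP position; "tool_rot": TCP orientation; "force": force on the tool from outside, world axes, zero at the start; "torque": the same for the moment, N m; "width": finger opening in mm.
Only numpy, scipy, OpenCV 4.12 (cv2) and the standard library are available. Lean on these libraries where they do the work, as an engineer would, in place of code of your own. Each camera call takes 0.05 s, during which the arm holds its last target. There are 200 camera calls.

### The job

One foot of the specimen stand hangs clear of the bench. Lay the steel bearing plate flat on the bench with its disc centred under that foot and let go of it, then screw the foot down with its knob until the sole just touches the plate and bears on it lightly: a load of about half a kilo (5 N), never a hard squeeze. Leave the other things on the bench where they stand.

Things in the scene. Friction and masses are not known exactly. Their poses are not given: they have to be found in the camera images.
- stand: heavy beige specimen stand, fixed. Origin on the bench, on the axis of its one adjustable foot; x points level from the foot to the casting, z up. A beam 46 mm wide, 34 to 58 mm above the bench, reaches from the casting out over the foot and ends 28 mm past its axis. The casting begins 95 mm from the axis and is 64 mm tall; taller parts (to 205 mm) begin 145 mm away.
- foot_axis (a point): bench point (height 0) straight below the foot, where the middle of the plate's disc belongs; axes as the stand's. The foot is a thin spindle with a round black sole 48 mm wide; at the start the sole's underside hangs 10 to 14 mm above the bench (not known more exactly). The sole is sprung: it yields 1 mm for each 8 N.
- knob_grip (a point): middle of the foot's knurled aluminium knob, an upright cylinder 36 mm wide, on the foot's axis, 84 mm above the bench (knob from 68 to 100 mm). Turned clockwise seen from above it screws the foot down, 2.5 mm per radian, 1.6 to 3.2 rad to reach the plate. The knob stays at this height (only spindle and sole move down) and stays where it is left.
- knob_top (a point): centre of the knob's top, 100 mm above the bench. The knob has a steady friction of about 0.06 N m. The sole turns with it, so once the sole bears on the plate the turning torque rises, by about 0.02 N m for each newton of load.
- plate_tab (a point): grip point on the upright tab of the loose steel bearing plate (0.2 kg), 28 mm above its underside. The tab is 12 mm thick along the plate's y, 18 mm along its x, 42 mm tall. x points level from the tab along a flat tail (14 mm wide, 6 mm thick) to the disc, whose centre is 85 mm away; z up.
- plate_disc (a point): centre of the bearing plate's disc, 68 mm wide, 6 mm thick, faced with grippy grey rubber on both sides (the point is 3 mm above its underside). Axes as the tab's. The plate starts flat on the bench, left or right of the stand.
- dish: bystander, to be left where it stands: covered glass dish, 74 mm wide, 17 mm tall; origin at its underside on the bench
- jar: bystander, to be left where it stands: sample jar with white cap, 48 mm wide, 70 mm tall; origin at its underside on the bench
- vial: bystander, to be left where it stands: small amber vial, 28 mm wide, 55 mm tall; origin at its underside on the bench
- weight: bystander, to be left where it stands: brass weight with a button top, 40 mm wide, 46 mm tall; origin at its underside on the bench
- beaker: bystander, to be left where it stands: glass beaker, 70 mm wide, 90 mm tall; origin at its underside on the bench
- wrench: bystander, to be left where it stands: steel wrench, 140 mm long, lying flat; origin at its underside on the bench
Mind the look-alikes: they are no part of the job. Several things look just like the part that bears plate_tab: the one meant starts farthest to the robot's right.

How it is judged (in metres and radians):
On the way, in this order (a step that is already met when the one before it is completed fails the run):
1. the bearing plate lies flat on the bench, let go, its disc centred under the foot within 9 mm, before the foot bears on it (horizontal distance between plate_disc and foot_axis below 0.009 m and angle between plate_disc's own z axis and vertical below 0.04 rad and height (world z) of plate_disc below 0.006 m and contact force between the fingers and plate below 0.1 N and contact force between stand and plate below 0.5 N), for 0.2 s.
2. the foot has been screwed down onto the plate: it bears on it with at least 1 N (horizontal distance between plate_disc and foot_axis below 0.009 m and contact force between stand and plate above 1 N), for 0.2 s.
At the end, for the whole second after the job is handed in: the plate lies flat and still on the bench, its disc centred under the foot within 9 mm, and the foot bears on it with 1 to 12 N (all of step 2 and angle between plate_disc's own z axis and vertical below 0.04 rad and height (world z) of plate_disc below 0.006 m and contact force between stand and plate below 12 N and linear speed of plate below 0.01 m/s); the robot touches nothing.
It fails at once if the foot presses on the plate with more than 18 N (contact force between stand and plate above 18 N).
It fails at once if a bystander is moved more than 30 mm (distance of any of dish, jar, vial, weight, beaker, wrench from where it was at the start of the episode above 0.03 m).
It also fails if it takes over 64 s, if anything falls off the work surface, if the arm or the gripper's body presses on something with over 40 N, if the wrist force passes 120 N, or if a joint passes its speed limit or range.

## Working session

There is one attempt and no reset: what is moved stays moved. The work goes in short steps, Python scripts to look and compute and a tool call to move; the robot and the scene stay as the last step left them, time stands still between calls to the robot, and variables do not carry over. Pictures are saved under pics/ and viewed, about 8 in all and at most 12, crops included, and the job is handed in when it is done.

Besides the shell and the picture viewer there is one more tool, called after "Emit:" as a command line: name --argument value ..., lists and objects as JSON in quotes. apply_moves: Moves the arm, as the interface text tells. Its arguments: {"type":"object","properties":{"increments":{"type":"array"}},"required":["increments"]}

```bash
mkdir -p pics
cat > h.py <<'E'
import numpy as np, cv2
from cell import *
def save(n,f):
    im=get_image(n); cv2.imwrite('pics/'+f,im[:,:,::-1]); return im
E
python3 - <<'E'
from h import *
for n in('side','top'):
    c=calibration(n); print(n,{k:np.round(v,4).tolist() if not isinstance(v,str) else v for k,v in c.items()})
    save(n,n+'0.png')
c=calibration('wrist');print(c)
print(read_state())
E
```

```text
side {'camera_matrix': [[473.2911, 0.0, 315.6604], [0.0, 473.2911, 239.9252], [0.0, 0.0, 1.0]], 'origin': [163.1309, -762.7381, 669.4447], 'attitude': [0.9723, -0.005, -0.5075]}
top {'camera_matrix': [[514.2638, 0.0, 315.3175], [0.0, 514.2638, 230.8041], [0.0, 0.0, 1.0]], 'origin': [281.2765, 4.0235, 1499.2579], 'attitude': [0.2123, 0.0002, -1.5454]}
{'camera_matrix': array([[371.64829954,   0.        , 319.43745445],
       [  0.        , 371.64829954, 237.52573913],
       [  0.        ,   0.        ,   1.        ]]), 'origin': array([219.88791127, 615.77505979, 373.56956033]), 'attitude': array([-0.3276462 ,  0.00222072,  1.10119654])}
{'clock': 0.1, 'qpos': array([-1.16673779,  0.62929054,  0.03845144,  1.51823436, -0.02699386,
        0.99631847, -0.02001134]), 'qd': array([ 6.50763694e-06, -1.99917615e-03, -5.69490385e-04, -1.31698592e-03,
       -6.40547331e-04, -3.17730858e-04,  1.14219828e-03]), 'tau': array([ 3.18595397e-03, -5.64541018e+01,  1.23066612e+00, -1.93972993e+01,
        1.13470180e-02,  5.39434055e-03, -2.78667790e-05]), 'eef_pos': array([294.00461543, 579.04554241, 208.06805629]), 'tool_rot': array([-3.13986035e+00,  2.80009000e-05,  2.67172151e+00]), 'force': array([0.12738291, 0.21006738, 0.67402492]), 'torque': array([ 0.04481917, -0.04833115, -0.0056422 ]), 'width': 85.62537074068206}
```

View pics/top0.png

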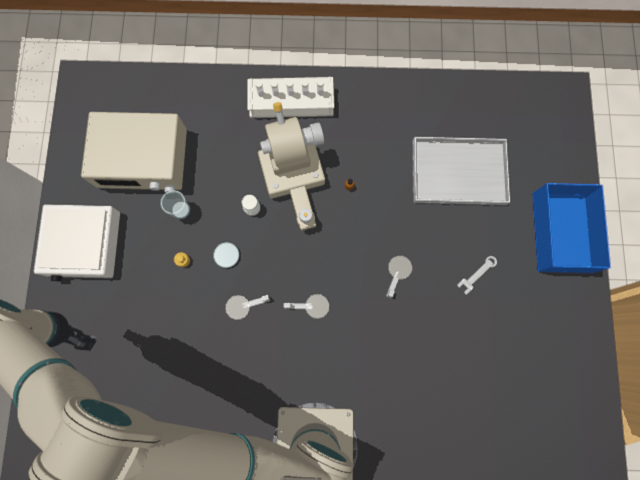

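View pics/side0.png

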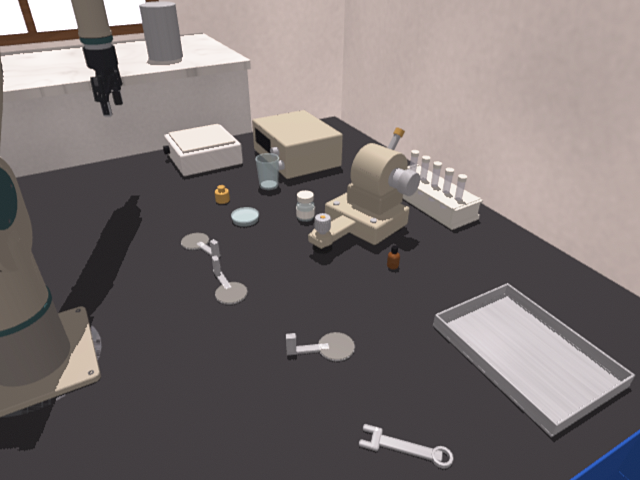

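Top view: there are three look-alike plates, with discs at (237,307), (318,306) and (400,267). The robot's right (−y) is image right, so the one at (400,267), tab (391,293), is meant. In the side view it is the one with its disc at (337,347) and tab at (291,344). The knob is at (305,215) top and (322,222) side. I'll confirm with enlarged crops.

```bash
cat >> h.py <<'E'
from scipy.spatial.transform import Rotation as R
def ray(c,uv):
    K=c['camera_matrix']; d=np.array([(uv[0]-K[0,2])/K[0,0],-(uv[1]-K[1,2])/K[1,1],-1.])
    return np.array(c['origin']),R.from_euler('xyz',c['attitude']).apply(d/np.linalg.norm(d))
def wray(c,uv):
    K=c['camera_matrix']; v=np.array([uv[0]-K[0,2],-(uv[1]-K[1,2])]); r=np.linalg.norm(v); t=r/K[0,0]
    d=np.r_[v/max(r,1e-9)*np.sin(t),-np.cos(t)]
    return np.array(c['origin']),R.from_euler('xyz',c['attitude']).apply(d)
def atz(od,z): o,d=od; return o+d*(z-o[2])/d[2]
def tri(*ods):
    A=0;b=0
    for o,d in ods: P=np.eye(3)-np.outer(d,d); A=A+P; b=b+P@o
    p=np.linalg.solve(A,b); return p,[np.linalg.norm((np.eye(3)-np.outer(d,d))@(p-o)) for o,d in ods]
E
python3 - <<'E'
from h import *
t=cv2.imread('pics/top0.png');s=cv2.imread('pics/side0.png')
f=lambda im,x,y:cv2.resize(im[y:y+60,x:x+80],(400,300),interpolation=cv2.INTER_CUBIC)
a=np.vstack([np.hstack([f(t,365,245),f(t,265,180)]),np.hstack([f(s,280,315),f(s,290,190)])])
cv2.imwrite('pics/crop.png',a)
T=calibration('top');S=calibration('side')
print('disc',tri(ray(T,(400,267)),ray(S,(337,346))),'tab',tri(ray(T,(390.5,293)),ray(S,(291,336))),'knob',tri(ray(T,(305.5,215)),ray(S,(322,218))))
E
```

```text
disc (array([ 502.66533576, -238.87270364,    3.08257746]), [np.float64(1.3279978105454857), np.float64(1.327997810545523)]) tab (array([ 423.05298437, -205.59575081,   38.75560547]), [np.float64(1.8696025322036018), np.float64(1.8696025322035081)]) knob (array([628.77240725,  40.42875148,  97.38888815]), [np.float64(0.8310720442214745), np.float64(0.8310720442217171)])
```

View pics/crop.png

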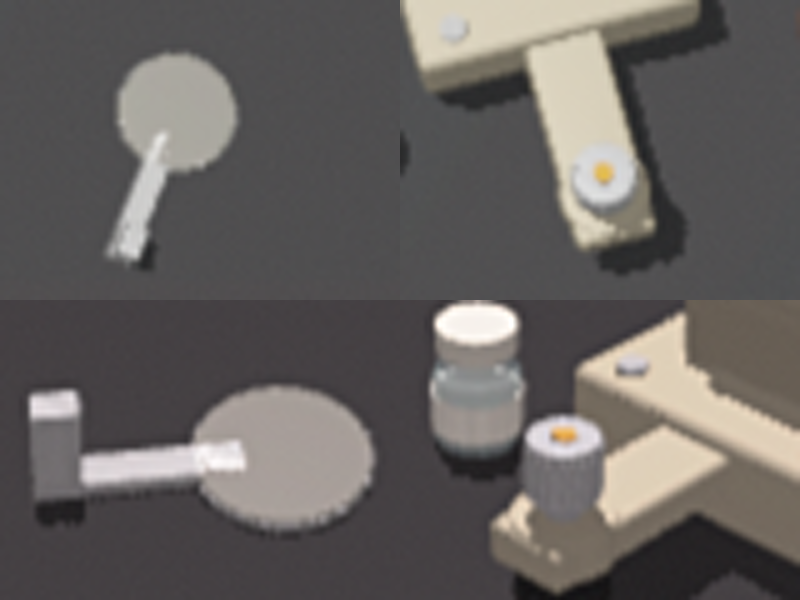

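The right-most plate is confirmed. The tab measures (423,−206) and the disc (503,−239,3), 86 mm apart against 85 mm expected. The knob top measures z≈97, so it also fits. I'll move above the tab, yawing to about −0.40.

Emit:
apply_moves --increments '[{"tx": 0.015, "ty": -0.04, "rz": -1.7}, {"tx": 0.03, "ty": -0.08, "rz": -3.4}, {"tx": 0.045, "ty": -0.12, "rz": -5.1}, {"tx": 0.06, "ty": -0.16, "rz": -6.8}, {"tx": 0.075, "ty": -0.2, "rz": -8.5}, {"tx": 0.09, "ty": -0.24, "rz": -10.2}, {"tx": 0.105, "ty": -0.28, "rz": -11.9}, {"tx": 0.12, "ty": -0.32, "rz": -13.6}, {"tx": 0.135, "ty": -0.36, "rz": -15.3}, {"tx": 0.15, "ty": -0.4, "rz": -17}, {"tx": 0.15, "ty": -0.4, "rz": -17}]'

```text
$.increments[0]: bad value
```

Emit:
apply_moves --increments '[{"tx": 0.0, "ty": -0.04, "rz": -1.7}, {"tx": 0.0, "ty": -0.08, "rz": -3.4}, {"tx": 0.0, "ty": -0.12, "rz": -5.1}, {"tx": 0.0, "ty": -0.16, "rz": -6.8}, {"tx": 0.0, "ty": -0.2, "rz": -8.5}, {"tx": 0.0, "ty": -0.24, "rz": -10.2}, {"tx": -0.005, "ty": -0.28, "rz": -11.9}, {"tx": -0.01, "ty": -0.32, "rz": -13.6}, {"tx": -0.015, "ty": -0.36, "rz": -15.3}, {"tx": -0.02, "ty": -0.385, "tz": -0.04, "rz": -17}, {"tx": -0.02, "ty": -0.385, "tz": -0.08, "rz": -18.2}, {"tx": -0.02, "ty": -0.385, "tz": -0.08, "rz": -18.2}]'

```text
$.increments[0]: bad value
```

Run:
```python
from h import *
s=read_state();print(s['eef_pos'],s['tool_rot'],s['qpos'],s['torque'],s['force'])
c=calibration('wrist');print(c);np.save('c1.npy',c,allow_pickle=True);save('wrist','w1.png')
```

```text
[294.00461543 579.04554241 208.06805629] [-3.13986035e+00  2.80009000e-05  2.67172151e+00] [-1.16673779  0.62929054  0.03845144  1.51823436 -0.02699386  0.99631847
 -0.02001134] [ 0.04481917 -0.04833115 -0.0056422 ] [0.12738291 0.21006738 0.67402492]
{'camera_matrix': array([[371.64829954,   0.        , 319.43745445],
       [  0.        , 371.64829954, 237.52573913],
       [  0.        ,   0.        ,   1.        ]]), 'origin': array([219.88791127, 615.77505979, 373.56956033]), 'attitude': array([-0.3276462 ,  0.00222072,  1.10119654])}
```

View pics/w1.png

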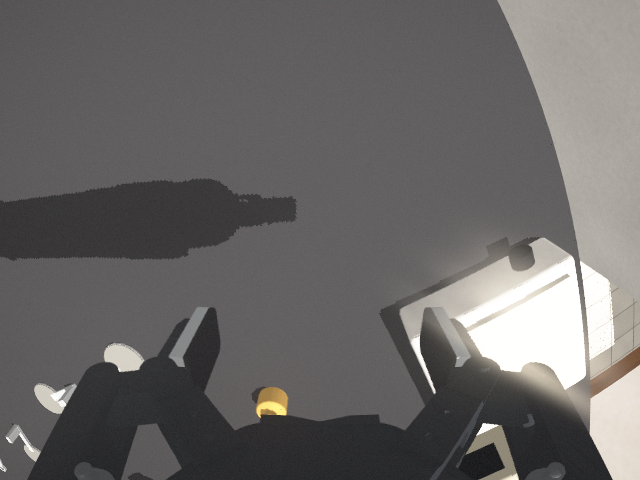

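The moves were refused because each row needs all seven keys. Nothing moved, so I'll resend them in full.

Emit:
apply_moves --increments '[{"tx": 0.015, "ty": -0.04, "tz": 0, "rx": 0, "ry": 0, "rz": -1.7, "claw": 0.085}, {"tx": 0.03, "ty": -0.08, "tz": 0, "rx": 0, "ry": 0, "rz": -3.4, "claw": 0.085}, {"tx": 0.045, "ty": -0.12, "tz": 0, "rx": 0, "ry": 0, "rz": -5.1, "claw": 0.085}, {"tx": 0.06, "ty": -0.16, "tz": 0, "rx": 0, "ry": 0, "rz": -6.8, "claw": 0.085}, {"tx": 0.075, "ty": -0.2, "tz": 0, "rx": 0, "ry": 0, "rz": -8.5, "claw": 0.085}, {"tx": 0.09, "ty": -0.24, "tz": 0, "rx": 0, "ry": 0, "rz": -10.2, "claw": 0.085}, {"tx": 0.105, "ty": -0.28, "tz": 0, "rx": 0, "ry": 0, "rz": -11.9, "claw": 0.085}, {"tx": 0.12, "ty": -0.32, "tz": 0, "rx": 0, "ry": 0, "rz": -13.6, "claw": 0.085}, {"tx": 0.135, "ty": -0.36, "tz": 0, "rx": 0, "ry": 0, "rz": -15.3, "claw": 0.085}, {"tx": 0.15, "ty": -0.4, "tz": 0, "rx": 0, "ry": 0, "rz": -17, "claw": 0.085}]'

```text
clock: 1.15
eef_pos: [444.5, 178.1, 209.0]
tool_rot: [3.142, -0.0, 1.182]
force: [1.4, 0.4, 0.8]
width: 84.8
```

Emit:
apply_moves --increments '[{"tx": 0, "ty": -0.04, "tz": 0, "rx": 0, "ry": 0, "rz": -1.7, "claw": 0.085}, {"tx": 0, "ty": -0.08, "tz": 0, "rx": 0, "ry": 0, "rz": -3.4, "claw": 0.085}, {"tx": 0, "ty": -0.12, "tz": 0, "rx": 0, "ry": 0, "rz": -5.1, "claw": 0.085}, {"tx": 0, "ty": -0.16, "tz": 0, "rx": 0, "ry": 0, "rz": -6.8, "claw": 0.085}, {"tx": 0, "ty": -0.2, "tz": 0, "rx": 0, "ry": 0, "rz": -8.5, "claw": 0.085}, {"tx": 0, "ty": -0.24, "tz": 0, "rx": 0, "ry": 0, "rz": -10.2, "claw": 0.085}, {"tx": -0.005, "ty": -0.28, "tz": 0, "rx": 0, "ry": 0, "rz": -11.9, "claw": 0.085}, {"tx": -0.01, "ty": -0.32, "tz": 0, "rx": 0, "ry": 0, "rz": -13.6, "claw": 0.085}, {"tx": -0.015, "ty": -0.36, "tz": 0, "rx": 0, "ry": 0, "rz": -15.3, "claw": 0.085}, {"tx": -0.02, "ty": -0.385, "tz": -0.04, "rx": 0, "ry": 0, "rz": -17, "claw": 0.085}, {"tx": -0.02, "ty": -0.385, "tz": -0.08, "rx": 0, "ry": 0, "rz": -18.2, "claw": 0.085}, {"tx": -0.02, "ty": -0.385, "tz": -0.08, "rx": 0, "ry": 0, "rz": -18.2, "claw": 0.085}]'

```text
clock: 2.35
eef_pos: [420.9, -204.1, 125.4]
tool_rot: [3.141, 0.009, -0.402]
force: [-1.1, 0.7, 0.5]
width: 84.9
```

Run:
```python
from h import *
s=read_state();print(s['eef_pos'],s['tool_rot'],s['qpos'],s['torque'],s['force'])
c=calibration('wrist');print(c);np.save('c1.npy',c,allow_pickle=True);save('wrist','w2.png')
```

```text
[ 420.90273445 -204.13377069  125.3655583 ] [ 3.14132088  0.00912652 -0.40245473] [-0.1170257   0.634527    0.77363195  2.10155419 -0.70216611  0.69323323
 -0.84277964] [ 0.05618663  0.0972463  -0.01573589] [-1.08528205  0.68469868  0.46835855]
{'camera_matrix': array([[371.64829954,   0.        , 319.43745445],
       [  0.        , 371.64829954, 237.52573913],
       [  0.        ,   0.        ,   1.        ]]), 'origin': array([ 498.46615009, -238.30152276,  290.07807302]), 'attitude': array([-3.37525131e-01, -7.82606935e-04, -1.97305415e+00])}
```

View pics/w2.png

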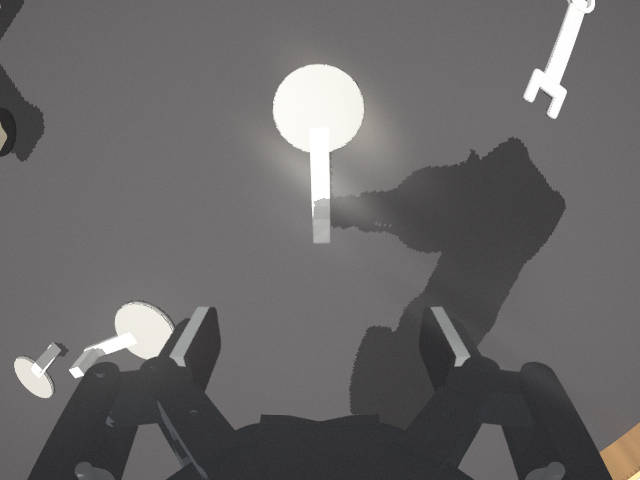

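The wrist view shows the disc at (318,108), the tab's side at rows 199–220 and its top face at (321,231). I'll turn these into positions.

Run:
```python
from h import *
c=np.load('c1.npy',allow_pickle=True).item()
T=calibration('top');S=calibration('side')
d=atz(wray(c,(318.5,108)),6);t=atz(wray(c,(321.5,231.5)),42)
print('w disc',d,'tab',t,np.linalg.norm((d-t)[:2]),np.arctan2(*(d-t)[1::-1]))
print('tri disc',tri(wray(c,(318.5,108)),ray(S,(336.6,346.4)),ray(T,(400.4,267.4))))
print('tri tab',tri(wray(c,(321.5,231.5)),ray(S,(290.8,335.8))))
for n in((305.6,214.6),):print('knob',tri(ray(T,n),ray(S,(323,217.4))), atz(ray(T,n),100),atz(ray(S,(323,217.4)),100))
a=atz(ray(T,(371,191)),58)
# beam edges in crop: left (530,55)->(580,245); right (605,35)->(655,230)
g=lambda x,y:atz(ray(T,(265+(x-400)/5,180+y/5)),58)
for p,q in(((580,245),(530,55)),((655,230),(605,35))):
  v=g(*q)-g(*p);print(g(*p),g(*q),np.arctan2(v[1],v[0]))
```

```text
w disc [ 501.527614   -239.08255028    6.        ] tab [ 421.84097109 -207.48862833   42.        ] 85.72127485033865 -0.3774656324350658
tri disc (array([ 501.45679994, -239.54184768,    3.40153682]), [np.float64(0.4628255310625341), np.float64(1.2355942376563493), np.float64(1.2319813399380908)])
tri tab (array([ 422.70528093, -208.13840419,   42.78713302]), [np.float64(0.7934266213209202), np.float64(0.7934266213209045)])
knob (array([630.2983486 ,  39.8853632 ,  98.65570331]), [np.float64(1.5406297586309683), np.float64(1.5406297586310649)]) [628.49315011  40.41912016 100.        ] [630.85488192  37.88177812 100.        ]
[596.04576451  53.45436655  58.        ] [708.67474441  86.14894566  58.        ] 0.2825209124997362
[605.95728128  10.65341883  58.        ] [721.93133704  42.78426905  58.        ] 0.2702729853784608
```

Emit:
apply_moves --increments '[{"tx": -0.002, "ty": -0.0024, "tz": -0.03, "rx": 0, "ry": 0, "rz": 0.25, "claw": 0.085}, {"tx": -0.002, "ty": -0.0024, "tz": -0.06, "rx": 0, "ry": 0, "rz": 0.25, "claw": 0.085}, {"tx": -0.002, "ty": -0.0024, "tz": -0.08, "rx": 0, "ry": 0, "rz": 0.25, "claw": 0.085}, {"tx": -0.002, "ty": -0.0024, "tz": -0.08, "rx": 0, "ry": 0, "rz": 0.25, "claw": 0.085}, {"tx": -0.002, "ty": -0.0024, "tz": -0.08, "rx": 0, "ry": 0, "rz": 0.25, "claw": 0.085}]'

```text
clock: 2.9
eef_pos: [423.6, -207.9, 50.5]
tool_rot: [-3.141, -0.002, -0.376]
force: [-0.2, -0.3, -0.2]
width: 85.0
```

Emit:
apply_moves --increments '[{"tx": -0.001, "ty": 0, "tz": -0.02, "rx": 0, "ry": 0, "rz": 0, "claw": 0.085}, {"tx": -0.001, "ty": 0, "tz": -0.039, "rx": 0, "ry": 0, "rz": 0, "claw": 0.085}, {"tx": -0.001, "ty": 0, "tz": -0.039, "rx": 0, "ry": 0, "rz": 0, "claw": 0.085}, {"tx": -0.001, "ty": 0, "tz": -0.039, "rx": 0, "ry": 0, "rz": 0, "claw": 0.085}, {"tx": -0.001, "ty": 0, "tz": -0.039, "rx": 0, "ry": 0, "rz": 0, "claw": 0.04}, {"tx": -0.001, "ty": 0, "tz": -0.039, "rx": 0, "ry": 0, "rz": 0, "claw": 0.02}, {"tx": -0.001, "ty": 0, "tz": -0.039, "rx": 0, "ry": 0, "rz": 0, "claw": 0}, {"tx": -0.001, "ty": 0, "tz": -0.039, "rx": 0, "ry": 0, "rz": 0, "claw": 0}, {"tx": -0.001, "ty": 0, "tz": -0.039, "rx": 0, "ry": 0, "rz": 0, "claw": 0}, {"tx": -0.001, "ty": 0, "tz": -0.039, "rx": 0, "ry": 0, "rz": 0, "claw": 0}]'

```text
clock: 3.9
eef_pos: [421.3, -207.5, 10.2]
tool_rot: [-3.141, -0.0, -0.378]
force: [-1.2, 0.1, 5.6]
width: 9.8
```

Emit:
apply_moves --increments '[{"tx": 0, "ty": 0, "tz": 0, "rx": 0, "ry": 0, "rz": 0, "claw": 0}, {"tx": 0, "ty": 0, "tz": 0, "rx": 0, "ry": 0, "rz": 0, "claw": 0}, {"tx": 0, "ty": 0, "tz": 0, "rx": 0, "ry": 0, "rz": 0, "claw": 0}]'

```text
clock: 4.2
eef_pos: [421.3, -207.6, 10.2]
tool_rot: [-3.141, -0.0, -0.378]
force: [0.3, 0.7, 5.3]
width: 10.0
```

Gripped (opening 10 mm). I'll lift, carry to a staging point in front of the foot, and look.

Emit:
apply_moves --increments '[{"tx": 0, "ty": 0, "tz": 0.03, "rx": 0, "ry": 0, "rz": 0, "claw": 0}, {"tx": 0, "ty": 0.02, "tz": 0.06, "rx": 0, "ry": 0, "rz": 0.7, "claw": 0}, {"tx": 0.005, "ty": 0.05, "tz": 0.06, "rx": 0, "ry": 0, "rz": 1.8, "claw": 0}, {"tx": 0.015, "ty": 0.085, "tz": 0.06, "rx": 0, "ry": 0, "rz": 3.2, "claw": 0}, {"tx": 0.02, "ty": 0.12, "tz": 0.06, "rx": 0, "ry": 0, "rz": 4.5, "claw": 0}, {"tx": 0.03, "ty": 0.15, "tz": 0.06, "rx": 0, "ry": 0, "rz": 5.8, "claw": 0}, {"tx": 0.035, "ty": 0.175, "tz": 0.06, "rx": 0, "ry": 0, "rz": 6.8, "claw": 0}, {"tx": 0.04, "ty": 0.195, "tz": 0.06, "rx": 0, "ry": 0, "rz": 7.5, "claw": 0}, {"tx": 0.045, "ty": 0.202, "tz": 0.06, "rx": 0, "ry": 0, "rz": 7.5, "claw": 0}, {"tx": 0.0495, "ty": 0.202, "tz": 0.06, "rx": 0, "ry": 0, "rz": 7.5, "claw": 0}, {"tx": 0.0495, "ty": 0.202, "tz": 0.06, "rx": 0, "ry": 0, "rz": 7.5, "claw": 0}, {"tx": 0.0495, "ty": 0.202, "tz": 0.06, "rx": 0, "ry": 0, "rz": 7.5, "claw": 0}]'

```text
clock: 5.4
eef_pos: [470.6, -7.5, 69.9]
tool_rot: [3.141, 0.0, 0.273]
force: [-1.2, -0.2, -2.1]
width: 10.0
```

Run:
```python
from h import *
s=read_state();print(s['eef_pos'],s['tool_rot'],s['qpos'],s['torque'],s['force'],s['width'])
c=calibration('wrist');np.save('c3.npy',c,allow_pickle=True);save('wrist','w3.png')
```

```text
[470.58305352  -7.46185707  69.89435144] [3.14054827e+00 3.90974207e-04 2.73394355e-01] [-0.38907096  0.67501319  0.51740532  2.13927069 -0.69999177  0.49855991
 -0.6314322 ] [-0.0254988   0.11084857 -0.04321819] [-1.18967862 -0.18673948 -2.09797649] 10.049510666013223
```

View pics/w3.png

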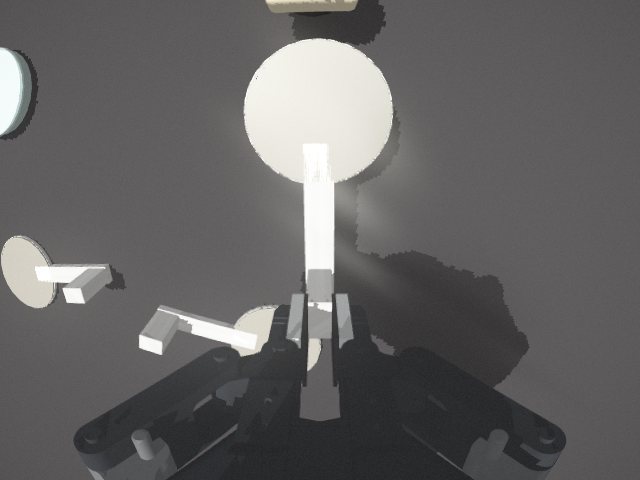

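The plate hangs level, disc at (318,111). The beam's end edge runs from (267,11) to (357,11). Plate 2's disc peeks out beneath the fingers, around (285,335). I'll check positions.

Run:
```python
from h import *
c=np.load('c3.npy',allow_pickle=True).item();T=calibration('top')
s=read_state();p=s['eef_pos'];y=s['tool_rot'][2];M=np.array([[np.cos(y),np.sin(y)],[-np.sin(y),np.cos(y)]])
d=atz(wray(c,(318.5,111)),67);print('disc',d,'tool frame',M@(d-p)[:2])
a=[atz(wray(c,q),34) for q in((269,12),(357,11))];b=[atz(wray(c,q),58) for q in((266,0),(357,0))]
print('beam bottom edge pts',a,np.mean(a,0),np.linalg.norm(a[0]-a[1]))
print('plate2 disc (top) centre',atz(ray(T,(318,306)),6),'edge w',atz(wray(c,(321,350)),6),atz(wray(c,(270,306)),6),'tab2',atz(ray(T,(287,306)),42))
```

```text
disc [552.09146254  14.76068137  67.        ] tool frame [84.64231101 -0.86579268]
beam bottom edge pts [array([599.11155001,  55.38266166,  34.        ]), array([612.01788235,  10.37664519,  34.        ])] [605.56471618  32.87965342  34.        ] 46.82002705404744
plate2 disc (top) centre [381.75900233  -0.8004382    6.        ] edge w [389.12482346 -32.70518433   6.        ] [416.1428052   12.49567509   6.        ] tab2 [377.12368569  86.40444666  42.        ]
```

Axis estimates are (632.5,40.6) from the beam end and (630,39.9) from the knob, so I'll aim at (630.5,40). I'll lower to about 1 mm above the bench and slide in.

Emit:
apply_moves --increments '[{"tx": 0, "ty": 0, "tz": -0.03, "rx": 0, "ry": 0, "rz": 0, "claw": 0}, {"tx": 0, "ty": 0, "tz": -0.05, "rx": 0, "ry": 0, "rz": 0, "claw": 0}, {"tx": 0, "ty": 0, "tz": -0.0585, "rx": 0, "ry": 0, "rz": 0, "claw": 0}, {"tx": 0, "ty": 0, "tz": -0.0585, "rx": 0, "ry": 0, "rz": 0, "claw": 0}, {"tx": 0, "ty": 0, "tz": -0.0585, "rx": 0, "ry": 0, "rz": 0, "claw": 0}]'

```text
clock: 5.95
eef_pos: [470.7, -6.6, 11.7]
tool_rot: [3.141, -0.0, 0.275]
force: [0.4, 0.7, -2.5]
width: 10.0
```

Emit:
apply_moves --increments '[{"tx": 0.013, "ty": 0.004, "tz": 0, "rx": 0, "ry": 0, "rz": 0, "claw": 0}, {"tx": 0.026, "ty": 0.008, "tz": 0, "rx": 0, "ry": 0, "rz": 0, "claw": 0}, {"tx": 0.039, "ty": 0.012, "tz": 0, "rx": 0, "ry": 0, "rz": 0, "claw": 0}, {"tx": 0.052, "ty": 0.017, "tz": 0, "rx": 0, "ry": 0, "rz": 0, "claw": 0}, {"tx": 0.065, "ty": 0.021, "tz": 0, "rx": 0, "ry": 0, "rz": 0, "claw": 0}, {"tx": 0.078, "ty": 0.0255, "tz": 0, "rx": 0, "ry": 0, "rz": 0, "claw": 0}, {"tx": 0.078, "ty": 0.0255, "tz": 0, "rx": 0, "ry": 0, "rz": 0, "claw": 0}, {"tx": 0.078, "ty": 0.0255, "tz": 0, "rx": 0, "ry": 0, "rz": 0, "claw": 0}, {"tx": 0.078, "ty": 0.0255, "tz": -0.001, "rx": 0, "ry": 0, "rz": 0, "claw": 0}, {"tx": 0.078, "ty": 0.0255, "tz": -0.001, "rx": 0, "ry": 0, "rz": 0, "claw": 0}]'

```text
clock: 6.95
eef_pos: [547.7, 19.3, 10.5]
tool_rot: [-3.141, 0.001, 0.276]
force: [-1.0, -0.5, -0.7]
width: 9.9
```

Run:
```python
from h import *
s=read_state();print(s['eef_pos'],s['tool_rot'],s['torque'],s['force'],s['width'])
c=calibration('wrist');np.save('c4.npy',c,allow_pickle=True);w=save('wrist','w4.png');S=save('side','s4.png');t=save('top','t4.png')
r=lambda im,x,y,a,b:cv2.resize(im[y:y+b,x:x+a],(400,300),interpolation=cv2.INTER_CUBIC)
W=cv2.resize(w,(400,300))
a=np.vstack([np.hstack([r(w,160,0,320,240),r(t,265,185,80,60)]),np.hstack([r(S,270,190,80,60),W])])
cv2.imwrite('pics/c4.png',a[:,:,::-1])
```

```text
[547.70561937  19.32559027  10.46940883] [-3.14118082e+00  1.01507770e-03  2.75526012e-01] [-0.0652711   0.23795112  0.01890637] [-0.97526416 -0.54104926 -0.70982957] 9.867148592142426
```

View pics/c4.png

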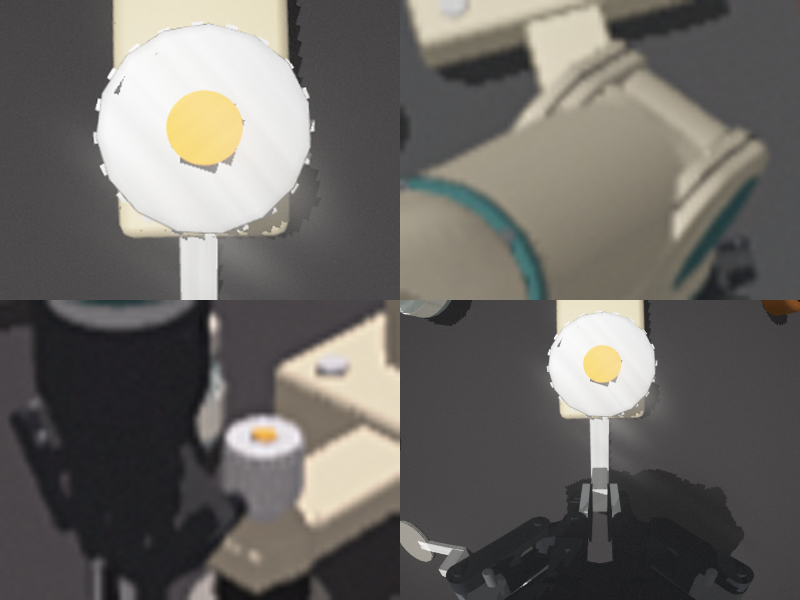

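The wrist view, from nearly overhead, shows the knob's top circle centred at full-image (324,103). That's the best axis fix so far.

Run:
```python
from h import *
c=np.load('c4.npy',allow_pickle=True).item();S=calibration('side')
s=read_state();p=s['eef_pos'];y=s['tool_rot'][2];Ry=np.array([[np.cos(y),-np.sin(y)],[np.sin(y),np.cos(y)]])
r=wray(c,(324,102.8));print('cam',c['origin'],'knob',atz(r,100),'tri side',tri(r,ray(S,(270+264/5,190+137/5))))
print('disc now',p[:2]+Ry@[84.64,-.87],'err',atz(r,100)[:2]-(p[:2]+Ry@[84.64,-.87]))
```

```text
cam [627.55719833  40.75818916 175.87098617] knob [630.20465022  40.57868069 100.        ] tri side (array([630.87087487,  40.22949699,  98.71067205]), [np.float64(0.7107990182188215), np.float64(0.7107990182189082)])
disc now [629.70562353  41.57997137] err [ 0.49902669 -1.00129068]
```

Disc is within about 1 mm of the axis. I'll release, retreat upward, and start yawing up for the knob stroke.

Emit:
apply_moves --increments '[{"tx": 0, "ty": 0, "tz": -0.0005, "rx": 0, "ry": 0, "rz": 0, "claw": 0}, {"tx": 0, "ty": 0, "tz": -0.0005, "rx": 0, "ry": 0, "rz": 0, "claw": 0.03}, {"tx": 0, "ty": 0, "tz": -0.0005, "rx": 0, "ry": 0, "rz": 0, "claw": 0.05}, {"tx": 0, "ty": 0, "tz": -0.0005, "rx": 0, "ry": 0, "rz": 0, "claw": 0.06}, {"tx": 0, "ty": 0, "tz": -0.0005, "rx": 0, "ry": 0, "rz": 0, "claw": 0.06}, {"tx": 0, "ty": 0, "tz": 0.02, "rx": 0, "ry": 0, "rz": 0, "claw": 0.06}, {"tx": 0, "ty": 0, "tz": 0.05, "rx": 0, "ry": 0, "rz": 0, "claw": 0.07}, {"tx": 0, "ty": 0, "tz": 0.09, "rx": 0, "ry": 0, "rz": 0, "claw": 0.08}, {"tx": 0, "ty": 0, "tz": 0.13, "rx": 0, "ry": 0, "rz": 0, "claw": 0.08}, {"tx": 0, "ty": 0, "tz": 0.15, "rx": 0, "ry": 0, "rz": 0, "claw": 0.08}, {"tx": 0, "ty": 0, "tz": 0.15, "rx": 0, "ry": 0, "rz": 0, "claw": 0.08}, {"tx": 0, "ty": 0, "tz": 0.15, "rx": 0, "ry": 0, "rz": 0, "claw": 0.08}]'

```text
clock: 8.3
eef_pos: [548.6, 20.1, 160.3]
tool_rot: [-3.141, -0.0, 0.277]
force: [-0.9, 0.8, -0.8]
width: 79.9
```

Run:
```python
from h import *
s=read_state();print(s['clock'],s['eef_pos'],s['tool_rot'],s['qpos'],s['torque'],s['force'],s['width'])
c=calibration('wrist');np.save('c5.npy',c,allow_pickle=True);w=save('wrist','w5.png');S=save('side','s5.png')
r=lambda im,x,y,a,b:cv2.resize(im[y:y+b,x:x+a],(400,300),interpolation=cv2.INTER_CUBIC)
cv2.imwrite('pics/c5.png',np.hstack([cv2.resize(w,(400,300)),r(S,260,190,80,60)])[:,:,::-1])
```

```text
8.3 [548.59783347  20.10266716 160.27851859] [-3.14117949e+00 -3.44826527e-04  2.76754036e-01] [-0.52772841  0.64335147  0.69798523  1.86692063 -0.54907548  0.83246845
 -0.8401113 ] [-0.03418644  0.00838589 -0.00356621] [-0.94544636  0.76178135 -0.76711542] 79.93589803330978
```

View pics/c5.png

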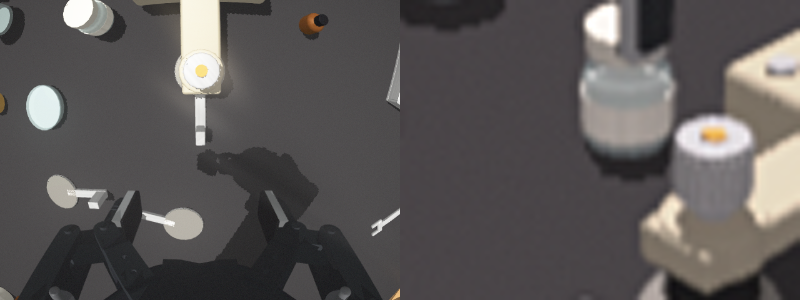

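The plate stayed put after release, disc symmetric under the beam. Next: over the knob, yawing up 2.4 rad for a single clockwise stroke.

Emit:
apply_moves --increments '[{"tx": 0.015, "ty": 0.004, "tz": 0, "rx": 0, "ry": 0, "rz": 1.6, "claw": 0.08}, {"tx": 0.03, "ty": 0.008, "tz": 0, "rx": 0, "ry": 0, "rz": 3.2, "claw": 0.08}, {"tx": 0.045, "ty": 0.012, "tz": 0, "rx": 0, "ry": 0, "rz": 4.8, "claw": 0.08}, {"tx": 0.06, "ty": 0.016, "tz": 0, "rx": 0, "ry": 0, "rz": 6.4, "claw": 0.08}, {"tx": 0.075, "ty": 0.019, "tz": 0, "rx": 0, "ry": 0, "rz": 8, "claw": 0.08}, {"tx": 0.082, "ty": 0.0205, "tz": 0, "rx": 0, "ry": 0, "rz": 9.6, "claw": 0.08}, {"tx": 0.082, "ty": 0.0205, "tz": 0, "rx": 0, "ry": 0, "rz": 11.2, "claw": 0.08}, {"tx": 0.082, "ty": 0.0205, "tz": 0, "rx": 0, "ry": 0, "rz": 12.8, "claw": 0.08}, {"tx": 0.082, "ty": 0.0205, "tz": 0, "rx": 0, "ry": 0, "rz": 14.4, "claw": 0.08}, {"tx": 0.082, "ty": 0.0205, "tz": 0, "rx": 0, "ry": 0, "rz": 16, "claw": 0.08}, {"tx": 0.082, "ty": 0.0205, "tz": 0, "rx": 0, "ry": 0, "rz": 17.6, "claw": 0.08}, {"tx": 0.082, "ty": 0.0205, "tz": 0, "rx": 0, "ry": 0, "rz": 18, "claw": 0.08}]'

```text
clock: 9.6
eef_pos: [629.8, 40.0, 158.8]
tool_rot: [-3.139, -0.001, 1.849]
force: [0.2, 0.4, -0.9]
width: 79.9
```

Emit:
apply_moves --increments '[{"tx": 0, "ty": 0, "tz": 0, "rx": 0, "ry": 0, "rz": 1.6, "claw": 0.08}, {"tx": 0, "ty": 0, "tz": 0, "rx": 0, "ry": 0, "rz": 3.2, "claw": 0.08}, {"tx": 0, "ty": 0, "tz": 0, "rx": 0, "ry": 0, "rz": 4.8, "claw": 0.08}, {"tx": 0, "ty": 0, "tz": 0, "rx": 0, "ry": 0, "rz": 6.4, "claw": 0.08}, {"tx": 0, "ty": 0, "tz": 0, "rx": 0, "ry": 0, "rz": 8, "claw": 0.08}, {"tx": 0, "ty": 0, "tz": 0, "rx": 0, "ry": 0, "rz": 9.6, "claw": 0.08}, {"tx": 0, "ty": 0, "tz": -0.03, "rx": 0, "ry": 0, "rz": 10, "claw": 0.08}, {"tx": 0, "ty": 0, "tz": -0.05, "rx": 0, "ry": 0, "rz": 10, "claw": 0.08}, {"tx": 0, "ty": 0, "tz": -0.05, "rx": 0, "ry": 0, "rz": 10, "claw": 0.08}, {"tx": 0, "ty": 0, "tz": -0.05, "rx": 0, "ry": 0, "rz": 10, "claw": 0.08}]'

```text
clock: 10.6
eef_pos: [630.4, 40.1, 109.8]
tool_rot: [-3.141, -0.001, 2.718]
force: [0.3, 0.3, -0.1]
width: 80.0
```

Run:
```python
from h import *
s=read_state();print(s['clock'],s['eef_pos'],s['tool_rot'],s['qpos'],s['torque'],s['force'],s['width'])
```

```text
10.6 [630.35968689  40.12235536 109.81668004] [-3.14089204e+00 -1.45808267e-03  2.71842974e+00] [-0.10595321  0.71626232 -0.00324436  1.66070682  0.00287702  0.76624021
  1.03715731] [-0.00313606 -0.02009916 -0.00106533] [ 0.33220276  0.31208741 -0.11107016] 80.04824611633398
```

Emit:
apply_moves --increments '[{"tx": 0, "ty": 0, "tz": -0.02, "rx": 0, "ry": 0, "rz": 0, "claw": 0.08}, {"tx": 0, "ty": 0, "tz": -0.042, "rx": 0, "ry": 0, "rz": 0, "claw": 0.08}, {"tx": 0, "ty": 0, "tz": -0.042, "rx": 0, "ry": 0, "rz": 0, "claw": 0.08}, {"tx": 0, "ty": 0, "tz": -0.042, "rx": 0, "ry": 0, "rz": 0, "claw": 0.06}, {"tx": 0, "ty": 0, "tz": -0.042, "rx": 0, "ry": 0, "rz": 0, "claw": 0.045}, {"tx": 0, "ty": 0, "tz": -0.042, "rx": 0, "ry": 0, "rz": 0, "claw": 0.03}, {"tx": 0, "ty": 0, "tz": -0.042, "rx": 0, "ry": 0, "rz": 0, "claw": 0.02}, {"tx": 0, "ty": 0, "tz": -0.042, "rx": 0, "ry": 0, "rz": 0, "claw": 0.02}, {"tx": 0, "ty": 0, "tz": -0.042, "rx": 0, "ry": 0, "rz": 0, "claw": 0.02}]'

```text
clock: 11.5
eef_pos: [632.3, 41.3, 70.5]
tool_rot: [3.139, 0.003, 2.72]
force: [-0.6, 1.5, 5.9]
width: 32.6
```

Run:
```python
from h import *
s=read_state();print(s['clock'],s['eef_pos'],s['tool_rot'],s['qpos'],s['torque'],s['force'],s['width'])
```

```text
11.5 [632.29452286  41.30571183  70.48953914] [3.13878479e+00 2.68444347e-03 2.72003066e+00] [-0.10582305  0.76914427 -0.00510324  1.68393094  0.00393311  0.68479098
  1.03671321] [0.45048151 0.05900553 0.02388348] [-0.59603554  1.48365747  5.9264545 ] 32.634008293125845
```

Emit:
apply_moves --increments '[{"tx": 0, "ty": 0, "tz": 0, "rx": 0, "ry": 0, "rz": -1, "claw": 0.02}, {"tx": 0, "ty": 0, "tz": 0, "rx": 0, "ry": 0, "rz": -2, "claw": 0.02}, {"tx": 0, "ty": 0, "tz": 0, "rx": 0, "ry": 0, "rz": -3, "claw": 0.02}, {"tx": 0, "ty": 0, "tz": 0, "rx": 0, "ry": 0, "rz": -4, "claw": 0.02}, {"tx": 0, "ty": 0, "tz": 0, "rx": 0, "ry": 0, "rz": -5, "claw": 0.02}, {"tx": 0, "ty": 0, "tz": 0, "rx": 0, "ry": 0, "rz": -6, "claw": 0.02}, {"tx": 0, "ty": 0, "tz": 0, "rx": 0, "ry": 0, "rz": -7, "claw": 0.02}, {"tx": 0, "ty": 0, "tz": 0, "rx": 0, "ry": 0, "rz": -8, "claw": 0.02}, {"tx": 0, "ty": 0, "tz": 0, "rx": 0, "ry": 0, "rz": -9, "claw": 0.02}, {"tx": 0, "ty": 0, "tz": 0, "rx": 0, "ry": 0, "rz": -10, "claw": 0.02}, {"tx": 0, "ty": 0, "tz": 0, "rx": 0, "ry": 0, "rz": -11, "claw": 0.02}, {"tx": 0, "ty": 0, "tz": 0, "rx": 0, "ry": 0, "rz": -12, "claw": 0.02}]'

```text
clock: 12.7
eef_pos: [631.0, 40.3, 70.5]
tool_rot: [3.14, -0.001, 1.669]
force: [-4.5, -0.5, 8.6]
width: 32.7
```

```bash
cat > st.py <<'E'
from h import *
s=read_state();print(s['clock'],s['eef_pos'].round(1),'yaw',s['tool_rot'].round(3),'q7',s['qpos'][6].round(3),'T',s['torque'].round(3),'F',s['force'].round(1),'tau7',s['tau'][6].round(4),s['width'].round(1))
E
python3 st.py
```

```text
Traceback (most recent call last):
  File "st.py", line 2, in <module>
    s=read_state();print(s['clock'],s['eef_pos'].round(1),'yaw',s['tool_rot'].round(3),'q7',s['qpos'][6].round(3),'T',s['torque'].round(3),'F',s['force'].round(1),'tau7',s['tau'][6].round(4),s['width'].round(1))
                                                                                                                                                                                               ^^^^^^^^^^^^^^^^
AttributeError: 'float' object has no attribute 'round'
```

```bash
sed -i "s/s\['width'\].round(1)/round(s['width'],1)/" st.py; python3 st.py
```

```text
12.7 [631.   40.3  70.5] yaw [ 3.140e+00 -1.000e-03  1.669e+00] q7 0.267 T [-0.044  0.654  0.099] F [-4.5 -0.5  8.6] tau7 0.6014 32.7
```

Emit:
apply_moves --increments '[{"tx": 0, "ty": 0, "tz": 0, "rx": 0, "ry": 0, "rz": -0.7, "claw": 0.02}, {"tx": 0, "ty": 0, "tz": 0, "rx": 0, "ry": 0, "rz": -1.4, "claw": 0.02}, {"tx": 0, "ty": 0, "tz": 0, "rx": 0, "ry": 0, "rz": -2.1, "claw": 0.02}, {"tx": 0, "ty": 0, "tz": 0, "rx": 0, "ry": 0, "rz": -2.8, "claw": 0.02}, {"tx": 0, "ty": 0, "tz": 0, "rx": 0, "ry": 0, "rz": -3.5, "claw": 0.02}, {"tx": 0, "ty": 0, "tz": 0, "rx": 0, "ry": 0, "rz": -4.2, "claw": 0.02}]'

```text
clock: 13.3
eef_pos: [630.4, 40.3, 70.4]
tool_rot: [-3.141, -0.001, 1.304]
force: [-4.5, -0.1, 9.9]
width: 32.4
```

```bash
python3 st.py
```

```text
13.3 [630.4  40.3  70.4] yaw [-3.141e+00 -1.000e-03  1.304e+00] q7 -0.004 T [-0.084  0.881  0.107] F [-4.5 -0.1  9.9] tau7 0.4064 32.4
```

Emit:
apply_moves --increments '[{"tx": 0, "ty": 0, "tz": 0.002, "rx": 0, "ry": 0, "rz": -0.5, "claw": 0.02}, {"tx": 0, "ty": 0, "tz": 0.002, "rx": 0, "ry": 0, "rz": -1, "claw": 0.02}, {"tx": 0, "ty": 0, "tz": 0.002, "rx": 0, "ry": 0, "rz": -1.5, "claw": 0.02}, {"tx": 0, "ty": 0, "tz": 0.002, "rx": 0, "ry": 0, "rz": -2, "claw": 0.02}]'

```text
clock: 13.7
eef_pos: [630.0, 40.4, 70.7]
tool_rot: [-3.14, 0.0, 1.13]
force: [-1.7, 0.0, -2.1]
width: 32.3
```

```bash
python3 st.py
```

```text
13.7 [630.   40.4  70.7] yaw [-3.14  0.    1.13] q7 -0.136 T [-0.19   0.172  0.006] F [-1.7  0.  -2.1] tau7 0.2807 32.3
```

Emit:
apply_moves --increments '[{"tx": 0, "ty": 0, "tz": 0, "rx": 0, "ry": 0, "rz": -0.5, "claw": 0.02}, {"tx": 0, "ty": 0, "tz": 0, "rx": 0, "ry": 0, "rz": -1, "claw": 0.02}, {"tx": 0, "ty": 0, "tz": 0, "rx": 0, "ry": 0, "rz": -1.5, "claw": 0.02}, {"tx": 0, "ty": 0, "tz": 0, "rx": 0, "ry": 0, "rz": -2, "claw": 0.02}]'

```text
clock: 14.1
eef_pos: [629.7, 40.5, 70.6]
tool_rot: [-3.14, 0.0, 0.956]
force: [-3.1, 0.4, -1.7]
width: 32.6
```

```bash
python3 st.py
```

```text
14.1 [629.7  40.5  70.6] yaw [-3.14   0.     0.956] q7 -0.268 T [-0.198  0.294  0.01 ] F [-3.1  0.4 -1.7] tau7 0.2832 32.6
```

Emit:
apply_moves --increments '[{"tx": 0, "ty": 0, "tz": 0, "rx": 0, "ry": 0, "rz": -0.5, "claw": 0.02}, {"tx": 0, "ty": 0, "tz": 0, "rx": 0, "ry": 0, "rz": -1, "claw": 0.02}, {"tx": 0, "ty": 0, "tz": 0, "rx": 0, "ry": 0, "rz": -1.5, "claw": 0.02}, {"tx": 0, "ty": 0, "tz": 0, "rx": 0, "ry": 0, "rz": -2, "claw": 0.02}]'

```text
clock: 14.5
eef_pos: [629.5, 40.7, 70.6]
tool_rot: [-3.139, 0.001, 0.781]
force: [-2.6, 0.7, 0.0]
width: 32.6
```

```bash
python3 st.py
```

```text
14.5 [629.5  40.7  70.6] yaw [-3.139e+00  1.000e-03  7.810e-01] q7 -0.401 T [-0.163  0.44   0.049] F [-2.6  0.7  0. ] tau7 0.2863 32.6
```

Emit:
apply_moves --increments '[{"tx": 0, "ty": 0, "tz": 0, "rx": 0, "ry": 0, "rz": -0.5, "claw": 0.02}, {"tx": 0, "ty": 0, "tz": 0, "rx": 0, "ry": 0, "rz": -1, "claw": 0.02}, {"tx": 0, "ty": 0, "tz": 0, "rx": 0, "ry": 0, "rz": -1.5, "claw": 0.02}, {"tx": 0, "ty": 0, "tz": 0, "rx": 0, "ry": 0, "rz": -2, "claw": 0.02}]'

```text
clock: 14.9
eef_pos: [629.3, 40.9, 70.6]
tool_rot: [-3.139, 0.001, 0.607]
force: [-4.2, 1.2, 0.5]
width: 32.1
```

```bash
python3 st.py
```

```text
14.9 [629.3  40.9  70.6] yaw [-3.139e+00  1.000e-03  6.070e-01] q7 -0.536 T [-0.204  0.528  0.13 ] F [-4.2  1.2  0.5] tau7 0.29 32.1
```

Torque about z rose 0.01 → 0.05 → 0.13, which fits contact starting near yaw 0.85. I'll take noise readings and look from the side.

Run:
```python
from h import *
for i in range(5):
    s=read_state();print(s['torque'].round(3),s['force'].round(1),round(s['tool_rot'][2],4),s['tau'][6].round(3))
    im=get_image('side')
cv2.imwrite('pics/s6f.png',im[:,:,::-1])
a=cv2.resize(cv2.imread('pics/s5.png')[210:270,280:360],(400,300),interpolation=cv2.INTER_CUBIC);b=cv2.resize(im[210:270,280:360,::-1],(400,300),interpolation=cv2.INTER_CUBIC)
o=np.clip(np.hstack([a,b]).astype(float)*1.5,0,255);cv2.imwrite('pics/s6.png',o)
```

```text
[-0.204  0.528  0.13 ] [-4.2  1.2  0.5] 0.6069 0.29
[-0.059  0.647 -0.033] [-4.   0.7  1.9] 0.6054 0.021
[-0.061  0.818 -0.07 ] [-5.3  1.1  2. ] 0.6083 -0.161
[-0.043  1.    -0.028] [-5.1  0.8  3. ] 0.6091 -0.019
[ 0.075  1.089 -0.023] [-5.   0.7  3.1] 0.6092 0.043[ WARN:0@2.720] global loadsave.cpp:1063 imwrite_ Unsupported depth image for selected encoder is fallbacked to CV_8U.
```

View pics/s6.png

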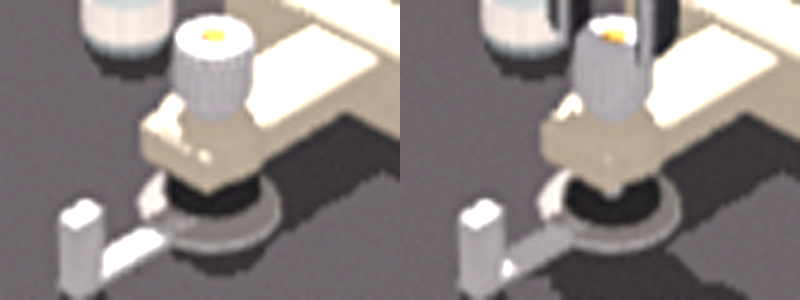

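Left is before, right is now. The sole has come down onto or near the disc, its near edge going from row ≈213/5 to ≈227/5. I'll compare with the predicted contact position.

Run:
```python
from h import *
S=calibration('side');K=S['camera_matrix'];Rm=R.from_euler('xyz',S['attitude'])
def pr(P):
    q=Rm.inv().apply(np.array(P)-S['origin']);return np.c_[K[0,2]+K[0,0]*q[:,0]/-q[:,2],K[1,2]-K[1,1]*q[:,1]/-q[:,2]]
a=np.linspace(0,2*np.pi,721)
def low(r,z,c=(630.3,40.3)):
    p=pr(np.c_[c[0]+r*np.cos(a),c[1]+r*np.sin(a),np.full_like(a,z)]);return round(p[:,1].max(),2),p[:,0].min().round(1),p[:,0].max().round(1)
print('disc top',low(34,6),'bottom',low(34,0))
for z in(6,7,8,9,11,12,13,14):print(z,low(24,z))
for f in('pics/s5.png','pics/s6f.png'):
    g=cv2.cvtColor(cv2.imread(f),cv2.COLOR_BGR2GRAY).astype(int)
    for c in(316,319,321,323,326,330): print(f[5:],c,g[244:268,c].tolist())
```

```text
disc top (np.float64(258.65), np.float64(307.7), np.float64(335.9)) bottom (np.float64(260.7), np.float64(307.7), np.float64(335.8))
6 (np.float64(256.14), np.float64(311.8), np.float64(331.7))
7 (np.float64(255.8), np.float64(311.8), np.float64(331.7))
8 (np.float64(255.46), np.float64(311.8), np.float64(331.7))
9 (np.float64(255.12), np.float64(311.8), np.float64(331.8))
11 (np.float64(254.43), np.float64(311.8), np.float64(331.8))
12 (np.float64(254.09), np.float64(311.8), np.float64(331.8))
13 (np.float64(253.75), np.float64(311.8), np.float64(331.8))
14 (np.float64(253.4), np.float64(311.8), np.float64(331.8))
s5.png 316 [117, 92, 49, 21, 22, 26, 23, 29, 64, 88, 107, 106, 90, 89, 108, 86, 42, 36, 60, 72, 71, 71, 70, 70]
s5.png 319 [114, 116, 113, 84, 36, 21, 25, 22, 25, 69, 88, 86, 85, 85, 100, 100, 69, 37, 33, 45, 63, 73, 70, 72]
s5.png 321 [116, 118, 121, 119, 82, 30, 22, 24, 25, 57, 80, 85, 84, 85, 95, 109, 81, 39, 34, 37, 43, 63, 73, 71]
s5.png 323 [114, 116, 116, 83, 35, 22, 24, 27, 26, 47, 76, 85, 83, 84, 97, 105, 76, 38, 36, 36, 38, 60, 73, 71]
s5.png 326 [117, 108, 71, 2
[... 167 characters left out ...]
, 39, 58, 69, 73, 72, 70]
s6f.png 316 [114, 90, 46, 22, 21, 24, 24, 24, 20, 33, 78, 99, 91, 90, 106, 86, 44, 35, 37, 39, 38, 38, 39, 39]
s6f.png 319 [113, 115, 113, 82, 36, 22, 22, 24, 26, 22, 30, 70, 85, 85, 100, 99, 67, 37, 36, 38, 39, 38, 37, 39]
s6f.png 321 [116, 117, 118, 117, 103, 64, 27, 22, 24, 23, 26, 59, 80, 84, 94, 109, 82, 39, 36, 38, 38, 39, 38, 37]
s6f.png 323 [113, 114, 116, 117, 98, 57, 26, 24, 26, 25, 27, 58, 79, 85, 95, 105, 76, 39, 36, 38, 37, 38, 39, 40]
s6f.png 326 [116, 107, 70, 25, 21, 23, 26, 26, 25, 23, 36, 70, 85, 86, 105, 95, 56, 36, 36, 38, 36, 39, 36, 39]
s6f.png 330 [96, 55, 23, 19, 22, 22, 24, 24, 46, 70, 84, 85, 86, 103, 90, 51, 37, 37, 36, 39, 38, 37, 38, 38]
```

By the image, the sole's near edge sits about 0.65 px above the contact row, roughly 2 mm, so the 0.13 N·m reading was probably noise. I'll go on in small strokes, tracking both torque and the sub-pixel edge. The edge should stop moving at contact.

```bash
cat > m.py <<'E'
from h import *
s=read_state();print('yaw',round(s['tool_rot'][2],3),'T',s['torque'].round(3),'F',s['force'].round(1),'tau7',s['tau'][6].round(3),'xyz',s['eef_pos'].round(1))
def edge(g,r0,r1,th):
    o=[]
    for c in range(315,330):
        col=g[:,c]
        k=[r for r in range(r0,r1) if col[r]<th<=col[r+1]]
        o.append(k[-1]+(th-col[k[-1]])/(col[k[-1]+1]-col[k[-1]]) if k else np.nan)
    return np.array(o)
def M(g): # sole edge relative to lower disc edge (dark below), per column mean
    e=edge(g,249,258,55); d=edge(255-g,257,264,255-74)
    return np.nanmean(e),np.nanmean(d)
if __name__=='__main__':
    im=np.mean([cv2.cvtColor(get_image('side'),cv2.COLOR_RGB2GRAY).astype(float) for _ in range(3)],0)
    print(np.round(M(im),3))
E
python3 - <<'E'
from m import *
for f in('s5','s6f'):print(f,M(cv2.cvtColor(cv2.imread(f'pics/{f}.png'),cv2.COLOR_BGR2GRAY).astype(float)))
E
```

```text
yaw 0.609 T [ 0.034  1.002 -0.002] F [-5.9  0.4  3.2] tau7 0.039 xyz [629.4  40.9  70.6]
s5 (np.float64(252.48192854075643), np.float64(259.61118524893345))
s6f (np.float64(254.2613979051694), np.float64(259.60865029434416))
```

Emit:
apply_moves --increments '[{"tx": 0.001, "ty": 0, "tz": 0, "rx": 0, "ry": 0, "rz": -0.5, "claw": 0.02}, {"tx": 0.001, "ty": 0, "tz": 0, "rx": 0, "ry": 0, "rz": -1, "claw": 0.02}, {"tx": 0.001, "ty": 0, "tz": 0, "rx": 0, "ry": 0, "rz": -1.5, "claw": 0.02}, {"tx": 0.001, "ty": 0, "tz": 0, "rx": 0, "ry": 0, "rz": -2, "claw": 0.02}]'

```text
clock: 15.55
eef_pos: [629.2, 41.2, 70.5]
tool_rot: [-3.137, 0.004, 0.433]
force: [-6.9, 2.4, 6.6]
width: 32.8
```

```bash
python3 m.py
```

```text
yaw 0.433 T [0.104 1.615 0.089] F [-6.9  2.4  6.6] tau7 0.282 xyz [629.2  41.2  70.5]
[254.391 259.602]
```

Emit:
apply_moves --increments '[{"tx": 0, "ty": 0, "tz": 0, "rx": 0, "ry": 0, "rz": -0.5, "claw": 0.02}, {"tx": 0, "ty": 0, "tz": 0, "rx": 0, "ry": 0, "rz": -1, "claw": 0.02}]'

```text
clock: 15.9
eef_pos: [629.1, 41.3, 70.5]
tool_rot: [-3.138, 0.004, 0.346]
force: [-7.6, 1.0, 5.5]
width: 32.7
```

```bash
python3 m.py
```

```text
yaw 0.346 T [0.106 1.661 0.136] F [-7.6  1.   5.5] tau7 0.266 xyz [629.1  41.3  70.5]
[254.419 259.605]
```

Emit:
apply_moves --increments '[{"tx": 0, "ty": 0, "tz": 0, "rx": 0, "ry": 0, "rz": -0.5, "claw": 0.02}, {"tx": 0, "ty": 0, "tz": 0, "rx": 0, "ry": 0, "rz": -1, "claw": 0.02}]'

```text
clock: 16.25
eef_pos: [629.1, 41.4, 70.6]
tool_rot: [-3.138, 0.004, 0.259]
force: [-8.5, 2.6, 6.2]
width: 32.2
```

```bash
python3 m.py
```

```text
yaw 0.259 T [0.181 1.678 0.149] F [-8.5  2.6  6.2] tau7 0.236 xyz [629.1  41.4  70.6]
[254.431 259.603]
```

Emit:
apply_moves --increments '[{"tx": 0, "ty": 0, "tz": 0, "rx": 0, "ry": 0, "rz": -0.5, "claw": 0.02}, {"tx": 0, "ty": 0, "tz": 0, "rx": 0, "ry": 0, "rz": -1, "claw": 0.02}]'

```text
clock: 16.6
eef_pos: [629.0, 41.6, 70.6]
tool_rot: [-3.138, 0.005, 0.172]
force: [-8.5, 1.7, 5.7]
width: 32.6
```

```bash
python3 m.py
python3 - <<'E'
from m import *
a=cv2.cvtColor(cv2.imread('pics/s6f.png'),cv2.COLOR_BGR2GRAY).astype(int)
im=get_image('side');cv2.imwrite('pics/s7f.png',im[:,:,::-1]);b=cv2.cvtColor(im,cv2.COLOR_RGB2GRAY).astype(int)
print(edge(a,249,258,55).round(2));print(edge(b,249,258,55).round(2))
E
```

```text
yaw 0.172 T [0.25  1.786 0.142] F [-8.5  1.7  5.7] tau7 0.205 xyz [629.   41.6  70.6]
[254.459 259.601]
yaw 0.173 T [ 0.209  1.768 -0.091] F [-8.4  2.2  6.7] tau7 -0.006 xyz [629.1  41.6  70.6]
[252.97 253.49 253.67 254.36 254.62 254.68 254.88 254.97 254.9  254.69
 254.67 254.56 254.38 253.75 253.34]
[253.26 253.78 254.45 254.68 254.88 254.93 254.93 255.27 255.32 254.97
 254.69 254.68 254.36 253.76 253.35]
```

Emit:
apply_moves --increments '[{"tx": -0.002, "ty": 0.0005, "tz": 0.001, "rx": 0, "ry": 0, "rz": -0.5, "claw": 0.02}, {"tx": -0.002, "ty": 0.0005, "tz": 0.001, "rx": 0, "ry": 0, "rz": -1, "claw": 0.02}]'

```text
clock: 17.0
eef_pos: [629.0, 41.7, 70.7]
tool_rot: [-3.14, 0.001, 0.085]
force: [-2.1, 1.4, -4.1]
width: 32.1
```

```bash
python3 m.py
```

```text
yaw 0.085 T [-0.023  0.377  0.203] F [-2.1  1.4 -4.1] tau7 0.201 xyz [629.   41.7  70.7]
[254.554 259.602]
```

Emit:
apply_moves --increments '[{"tx": 0, "ty": 0, "tz": 0, "rx": 0, "ry": 0, "rz": -0.5, "claw": 0.02}, {"tx": 0, "ty": 0, "tz": 0, "rx": 0, "ry": 0, "rz": -1, "claw": 0.02}]'

```text
clock: 17.35
eef_pos: [629.0, 41.8, 70.7]
tool_rot: [-3.14, 0.002, -0.002]
force: [-2.3, 2.6, -5.2]
width: 32.7
```

```bash
python3 m.py;  python3 - <<'E'
from m import *
im=get_image('side');cv2.imwrite('pics/s8f.png',im[:,:,::-1]);b=cv2.cvtColor(im,cv2.COLOR_RGB2GRAY).astype(int)
print(edge(b,249,258,55).round(2))
f=lambda p:cv2.resize(cv2.imread(p)[235:268,302:342],(400,330),interpolation=cv2.INTER_NEAREST)
cv2.imwrite('pics/s8.png',np.clip(np.hstack([f('pics/s6f.png'),f('pics/s8f.png')]).astype(float)*1.8,0,255).astype(np.uint8))
E
```

```text
yaw -0.002 T [0.235 0.523 0.194] F [-2.3  2.6 -5.2] tau7 0.164 xyz [629.   41.8  70.7]
[254.543 259.599]
yaw -0.001 T [ 0.382  0.636 -0.017] F [-1.8  3.  -4.9] tau7 -0.027 xyz [629.   41.8  70.8]
[253.18 253.69 254.38 254.67 254.88 254.93 255.28 255.33 255.33 254.96
 254.72 254.66 254.42 254.31 253.38]
```

View pics/s8.png

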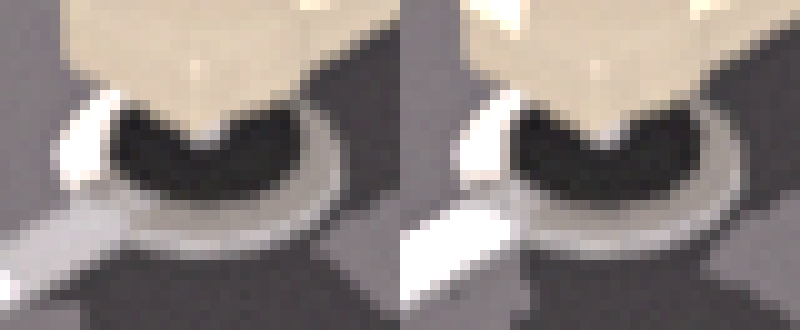

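Since yaw ≈0.2 the edge has stayed fixed (255.3 both times at the centre columns), and the running torque rose to about 0.2 N·m from about 0.06. Contact lies somewhere in yaw 0.2–0.45, so the screw is 0.2–0.45 rad past it, or about 4–9 N. That is well inside the 1–12 N window. I'll release and retreat straight up.

Emit:
apply_moves --increments '[{"tx": 0, "ty": 0, "tz": 0, "rx": 0, "ry": 0, "rz": 0, "claw": 0.04}, {"tx": 0, "ty": 0, "tz": 0, "rx": 0, "ry": 0, "rz": 0, "claw": 0.06}, {"tx": 0, "ty": 0, "tz": 0, "rx": 0, "ry": 0, "rz": 0, "claw": 0.08}, {"tx": 0, "ty": 0, "tz": 0, "rx": 0, "ry": 0, "rz": 0, "claw": 0.08}, {"tx": 0, "ty": 0, "tz": 0.03, "rx": 0, "ry": 0, "rz": 0, "claw": 0.08}, {"tx": 0, "ty": 0, "tz": 0.07, "rx": 0, "ry": 0, "rz": 0, "claw": 0.08}, {"tx": -0.03, "ty": -0.01, "tz": 0.1, "rx": 0, "ry": 0, "rz": 0, "claw": 0.08}, {"tx": -0.06, "ty": -0.02, "tz": 0.12, "rx": 0, "ry": 0, "rz": 0, "claw": 0.08}, {"tx": -0.08, "ty": -0.022, "tz": 0.12, "rx": 0, "ry": 0, "rz": 0, "claw": 0.08}, {"tx": -0.08, "ty": -0.022, "tz": 0.12, "rx": 0, "ry": 0, "rz": 0, "claw": 0.08}, {"tx": -0.08, "ty": -0.022, "tz": 0.12, "rx": 0, "ry": 0, "rz": 0, "claw": 0.08}]'

```text
clock: 18.65
eef_pos: [550.6, 19.0, 191.8]
tool_rot: [-3.141, -0.002, -0.003]
force: [0.6, 1.0, 0.4]
width: 79.9
```

```bash
python3 m.py
python3 - <<'E'
from m import *
c=calibration('wrist');np.save('c9.npy',c,allow_pickle=True);w=get_image('wrist');im=get_image('side')
b=cv2.cvtColor(im,cv2.COLOR_RGB2GRAY).astype(int);print(edge(b,249,258,55).round(2))
f=lambda a:cv2.resize(a,(400,300),interpolation=cv2.INTER_CUBIC)
o=np.vstack([np.hstack([f(w),f(w[60:240,200:440])]),np.hstack([f(im[225:273,290:354]),f(im[190:310,240:400])])])
cv2.imwrite('pics/c9.png',o[:,:,::-1])
E
```

```text
yaw -0.003 T [-0.021 -0.006 -0.039] F [0.6 1.  0.4] tau7 0.007 xyz [550.6  19.  191.8]
[254.511 259.615]
yaw -0.002 T [ 0.023 -0.009 -0.03 ] F [-0.1 -0.2  0.3] tau7 -0.001 xyz [550.8  19.  191.1]
[253.09 253.59 254.26 254.63 254.88 254.91 255.25 255.32 255.31 254.97
 254.68 254.63 254.41 254.3  253.42]
```

View pics/c9.png

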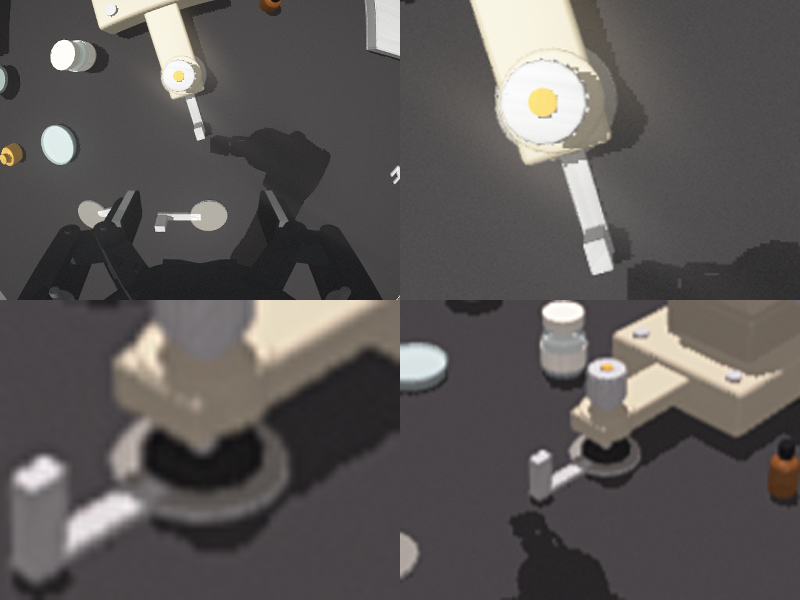

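The plate still lies aligned with the beam and nothing else has moved. As a last contact check, I'll use the integrated dark area of the sole, which is more linear than the edge threshold, calibrated in radians of turn.

Run:
```python
from m import *
G=lambda f:cv2.cvtColor(cv2.imread(f),cv2.COLOR_BGR2GRAY).astype(float)
now=np.mean([cv2.cvtColor(get_image('side'),cv2.COLOR_RGB2GRAY).astype(float) for _ in range(4)],0)
L={'s5':G('pics/s5.png'),'s6f':G('pics/s6f.png'),'s7f':G('pics/s7f.png'),'s8f':G('pics/s8f.png'),'now':now}
for (a,b) in((315,330),(318,327),(319,325)):
    d={k:np.clip((84-g[250:258,a:b])/60,0,1).sum()/(b-a) for k,g in L.items()}
    k=(d['s6f']-d['s5'])/2.11
    print(a,b,'px/rad',round(k,3),{n:round((v-d['s5'])/k,2) for n,v in d.items()},'(knob: 0 2.11 2.55 2.72 2.72)')
c=np.load('c9.npy',allow_pickle=True).item();t=atz(wray(c,(318.8,216)),42);k=atz(wray(c,(200+143*.6,60+102*.6)),100)
print('tab',t,'knob',k,np.linalg.norm((t-k)[:2]))
```

```text
yaw -0.002 T [-0.048 -0.018 -0.02 ] F [-0.  -0.2 -0. ] tau7 -0.001 xyz [550.4  18.7 190.9]
315 330 px/rad 0.828 {'s5': np.float64(0.0), 's6f': np.float64(2.11), 's7f': np.float64(2.36), 's8f': np.float64(2.42), 'now': np.float64(2.37)} (knob: 0 2.11 2.55 2.72 2.72)
318 327 px/rad 0.839 {'s5': np.float64(0.0), 's6f': np.float64(2.11), 's7f': np.float64(2.35), 's8f': np.float64(2.41), 'now': np.float64(2.37)} (knob: 0 2.11 2.55 2.72 2.72)
319 325 px/rad 0.836 {'s5': np.float64(0.0), 's6f': np.float64(2.11), 's7f': np.float64(2.38), 's8f': np.float64(2.45), 'now': np.float64(2.41)} (knob: 0 2.11 2.55 2.72 2.72)
tab [546.43500528  18.18668646  42.        ] knob [629.93950212  40.4423629  100.        ] 86.41941984250428
```

The sole stopped at 2.37–2.41 rad while the knob went to 2.72. That is 0.31–0.35 rad past contact, or about 6–7 N, in agreement with the torque reading. Tab to knob measures 86.4 mm against 85 mm, so the disc is centred. Handing in.

```bash
python3 -c "
from cell import *
print(finish_job(), read_state()['clock'])"
```

```text
the job is handed in; nothing more can be done
the job is handed in; nothing more can be done
```

The bearing plate lies flat with its disc under the foot, and the foot is screwed down onto it with an estimated 6–7 N. The job is handed in, and no verdict was reported. I used the plate farthest to the robot's right, released it, turned the knob 2.72 rad clockwise in one grip, then let go and pulled clear.

**Last checks:**
- **Centring:** the disc was about 1 mm off the foot's axis just before I released it. At the end, tab to knob measured 86.4 mm against the 85 mm expected.
- **Load:** the sole stopped moving in the side image at about 2.4 rad, so the knob went about 0.3 rad past contact. The running torque of about 0.2 N·m, against about 0.06 N·m when free, also points to about 7 N. That is a little over the 5 N asked, but within 1–12 N.
- **Surroundings:** none of the bystanders seen in the last pictures looked moved; the beaker and wrench were hardly or not in view. Robot forces read near zero.

**What disagreed:**
- **False contact sign:** one torque reading of 0.13 N·m suggested contact too early, while a rough position estimate put it later than it came. I relied on the sole stopping in the image together with the torque trend.
- **Refused calls:** the first two move calls were refused because every row needs all seven values. Nothing moved.

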